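Hold a mould insert against its spring-loaded stop

TASK

Take the tall, narrow stepped steel insert out of the blue tray and set it down flat in the open guideway of the mould half, with its low step facing the spring-loaded stop pad. Then slide it along the guideway against the pad and keep a steady push of about 12 N on it, which is the pad pushed in about half of its 16 mm travel (never to the end of its travel), so that I can drive the screw: finish while still holding it there, and do not let go. Leave the other insert, the pillar and the bush where they are.

Things in the scene. Friction and masses are not known exactly. Their poses are not given: they have to be found in the camera images.
- insert: The stepped steel insert, loose, 0.5 to 0.7 kg, standing in the tray. Origin: centre of its underside; x along its length, z up. 62 mm long (x), 28 mm wide (y). Rear part, x = -31 to +5 mm, 52 mm high; low step (nose), x = +5 to +31 mm, 36 mm high. Grip it across the 28 mm width on the rear part, near x = -8 mm; centre of mass at about x = -3 mm.
- insert_nose (a point): Middle of the insert's flat front end, on the low step: at x = +31 mm, z = 18 mm in the insert's frame. This face goes against the pad.
- mould: Mould half: steel block 240 (x) x 200 (y) x 36 mm high, fixed to the bench. Origin: centre of its underside, z up. A guideway 33 mm wide, 18 mm deep runs along its x axis (y = 0) from its open end at x = -120 mm to an end block at x = +75 mm; floor 18 mm above the bench, top edges chamfered 4 mm. Pad at its +x end; push the insert to the mould's +x.
- pad_face (a point): Middle of the stop pad's front face, which looks to the mould's -x; 18 mm above the guideway floor, at mould x = +35 mm with the pad free; it moves with the pad. The pad is a dark steel block 30 mm wide, 22 mm thick, 1 to 34 mm above the guideway floor, with springs behind it.
- pad (a joint): How far the spring-loaded stop pad is pushed in along the mould's +x, in m: 0 free, 0.016 at the end of its travel. The push it takes is 2 N to start, then 1.2 N per mm more: 12 N at about 8.3 mm.
- tray: Blue plastic parts tray, 190 mm (x) x 220 mm (y), rim 20 mm high, walls and floor 4 mm thick, fixed to the bench. Origin: centre of its underside. It holds the two inserts side by side, one on its +y half and one on its -y half; which is where varies.
- flat_insert: The other insert, to be left alone: a low steel block 52 x 46 x 22 mm with a round boss 26 mm across and 8 mm high on top, 0.42 kg, loose in the tray. Origin: centre of its underside.
- pillar: Loose steel guide pillar standing upright on the bench, 85 mm high, 25 mm thick with a 38 mm flange at its foot; leave alone. Origin: centre of its underside.
- bush: Loose steel guide bush (ring) standing on the bench, 42 mm across, 30 mm high; leave alone. Origin: centre of its underside.
There are look-alikes about, which are no part of the job. What is shaped like the insert but orange or purple is not meant.

How it is judged:
On the way, in this order (a step that is already met when the one before it is completed fails the run):
1. the insert sits flat on the guideway floor, square between its walls (y of insert in the frame of mould between -0.005 and 0.005 m and z of insert in the frame of mould between 0.015 and 0.0215 m and angle between the x axis of insert and the x axis of mould, either way round below 0.13 rad and angle between insert's own z axis and vertical below 0.07 rad and x of insert in the frame of mould between -0.1 and 0.03 m), for 0.2 s.
2. the insert, low step first, is pushed steadily against the stop pad with 6 to 18 N (y of insert in the frame of mould between -0.005 and 0.005 m and z of insert in the frame of mould between 0.015 and 0.0215 m and angle between the x axis of insert and the x axis of mould, either way round below 0.13 rad and angle between insert's own z axis and vertical below 0.07 rad and contact force between insert and pad_c0 between 6 and 18 N and distance between insert_nose and pad_face below 0.01 m), for 1 s.
At the end, for the whole second after the job is handed in: Through the last second the insert lies flat and square in the guideway (within 3.5 mm of height, 5 mm of the centre line, 0.13 rad), at rest, low step on the stop pad and pushing it with 6 to 18 N (pad about 3.3 to 13.3 mm in), with the robot's fingers still on the insert (all of step 2 and contact force between the fingers and insert above 2 N and linear speed of insert below 0.01 m/s); the arm keeps its last pose, push and grip.
It fails at once if the stop pad is pushed to the end of its travel (value of joint pad above 0.0154 m).
It fails at once if the flat insert is moved more than 30 mm (distance of flat_insert from where it was at the start of the episode above 0.03 m).
It fails at once if the pillar is moved more than 30 mm (distance of pillar from where it was at the start of the episode above 0.03 m).
It fails at once if the bush is moved more than 30 mm (distance of bush from where it was at the start of the episode above 0.03 m).
It also fails if it takes over 51 s, if anything falls off the work surface, if the arm or the gripper's body presses on something with over 40 N, if the wrist force passes 120 N, or if a joint passes its speed limit or range.

ROBOT

A 6-joint arm with a two-finger parallel gripper is mounted at the origin on the work surface. World frame = base frame: x ahead of the robot, y to its left, z up, the work surface at z = 0. Lengths are in m, angles in rad, forces in N, time in s.
With the tool pointing down it reaches from about 0.4 to 0.825 m from the base axis. Payload 7 kg.
Tool frame: the origin (TCP) lies at the very end of the fingers, on their centre line; the grasp point (between the pads) lies 19 mm behind it; x points along the fingers, y is the direction in which the jaws open and shut, and the axes are right-handed (so a half turn about x gives the same grasp; the last joint's range is limited). The gripper opens to 88 mm and grips with 3 to 60 N. Pads are 19 mm wide; open, the fingers measure 130 mm over their backs; the gripper's body (78 mm by 193 mm) begins 47 mm behind the grasp point.
Start: joints at [-0.94, 0.359, 0.012, 0, -1.224, -0.288], TCP at [0.227, -0.636, 0.227] pointing down, gripper open.
Joint ranges: [-3.07, 3.07], [-1.43, 2.12], [-1.02, 1.25], [-3.03, 1.67], [-3.05, -0], [-3.03, 3.03]. Speed limits (rad/s): [2.39, 2.39, 3.01, 3.14, 3.14, 3.14].

INTERFACE

Orientations are given as [roll, pitch, yaw] about the fixed x, y, z axes, in that order (R = Rz(yaw) Ry(pitch) Rx(roll)).
In Python, from station import arm gives the robot as it stands.
- The arm moves only by the shell command python3 -m inch 'ROWS' [OPENING] [FORCE]. ROWS is text: rows parted by semicolons, each of 6 numbers parted by spaces: the shift along the world's x, y, z in units of 30 mm (1.0 is 30 mm), then the turn, a rotation vector about the world's x, y, z in units of 5 degrees (1.0 is 5 degrees). In form: dx dy dz wx wy wz; .... A call has 1 to 12 rows; each row shifts and turns the commanded pose from where the row before left it; what a row does not reach is not made up. A row lasts 1/8 s, in which the tool goes at most 62.5 mm and 10.7 degrees, less where a joint would pass 70% of its speed; a pose out of reach is approached as far as the arm can. A call is refused whole if a number of a shift passes 1 or a number of a turn 1, either way. A call with a gripper value outside its range is refused whole. OPENING is the opening, from 0 (shut) to 1 (fully open), set as the call begins (- or left out, the last holds). The fingers move at their own pace and stop on an object; FORCE is the grip in N (left out, the last holds). Time passes only in rows, so rows that do not move let the fingers close. It gives the time, the measured TCP pose, the force and the opening at its end, in the units of the state.
- arm.get_state(): the state, without advancing time (a new reading comes with each control period).
- arm.grab_frame(name): name is "scene" or "top" or "wrist"; returns a dict with "frame" (400x640x3 uint8, red, green, blue), "range_z" (400x640 float32, m along the optical axis (not along the pixel's ray), 0 where there is no reading), "mtx" (3x3 intrinsics, pixels), "dist_coeffs" ([k1, k2, p1, p2, k3] as OpenCV has them; the pictures are not rectified), "pose" (4x4, takes a point from camera to world coordinates). Camera axes: x right, y up, looking along -z (the intrinsics and any distortion apply to the point x, -y, -z); pixel columns grow to the right and rows downward; lengths in m; the calibration is good to about 2 mm. A picture is of the moment at which its call begins.
- arm.job_done(): hands the job in, once; it reports no verdict.
Trained networks look in a picture, given as the dict that the camera call returned (one of the last four; its "shot" number tells which), for a name from the list of things; names that differ only in an ending like _2 or _b are one class to them, and where a whole thing is asked for, a point or a joint stands for the part that bears it (a point fixed in the world has none). Each returns a list of dicts, best first, with "confidence" (0 to 1); they miss things now and then, are a little off and sometimes report something else, mostly with a low value. They report only what shows in the picture. A call takes as long as a camera call. They do not tell look-alikes from the thing itself.
- arm.search_frame(picture, target): "extent" ([centre column, centre row, width, height] as shares, 0 to 1, of the picture: columns of its width, rows of its height, round what is visible of it).
- arm.masks_of(picture, target): "mask" (400x640 bool, what is visible of it) and "extent" ([centre column, centre row, width, height] as shares, 0 to 1, of the picture: columns of its width, rows of its height, round what is visible of it).
- arm.place_of(picture, target): "position" ([column, row] as shares, 0 to 1, of the picture: columns of its width, rows of its height: a listed point, or the origin of a listed thing).
The state is a dict: "t": time; "q": joint angles; "qd": joint speeds; "joint_efforts": joint torques, N m; "eef_pos": TCP position; "ee_rot": TCP orientation; "force": force on the tool from outside, world axes, zero at the start; "moment": the same for the moment, N m; "width": finger opening in m.
Only numpy, scipy, OpenCV 4.12 (cv2) and the standard library are available. Lean on these libraries where they do the work, as an engineer would, in place of code of your own. Each camera call takes 0.05 s, during which the arm holds its last target. There are 200 camera calls.

## Working session

There is one attempt and no reset: what is moved stays moved. The work goes in short steps, Python scripts to look and compute and a shell command to move; the robot and the scene stay as the last step left them, time stands still between calls to the robot, and variables do not carry over. Pictures are saved under pics/ and viewed, about 8 in all and at most 12, crops included, and the job is handed in when it is done.

```bash
mkdir -p pics
cat > h.py <<'E'
from station import arm
import numpy as np, cv2
def pts(f):
    z=f["range_z"]; h,w=z.shape
    u,v=np.meshgrid(np.arange(w),np.arange(h))
    n=cv2.undistortPoints(np.stack([u,v],-1).reshape(-1,1,2).astype(float),np.array(f["mtx"]),np.array(f["dist_coeffs"])).reshape(h,w,2)
    P=np.stack([n[...,0]*z,-n[...,1]*z,-z],-1)
    T=np.array(f["pose"]); return P@T[:3,:3].T+T[:3,3]
def save(f,name,crop=None,k=1):
    im=f["frame"][...,::-1]
    if crop: a,b,c,d=crop; im=im[b:d,a:c]
    cv2.imwrite("pics/"+name,cv2.resize(im,None,fx=k,fy=k,interpolation=cv2.INTER_CUBIC))
E
python3 - <<'E'
from h import *
s=arm.get_state(); print({k:np.round(v,3) for k,v in s.items()})
for c in ["top","scene"]:
    f=arm.grab_frame(c); save(f,c+".png"); P=pts(f)
    print(c,np.round(f["pose"],3).tolist())
    for n in ["insert","flat_insert","mould","tray","pillar","bush","insert_nose","pad_face"]:
        for r in arm.place_of(f,n)[:3]:
            u=r["position"][0]*640;v=r["position"][1]*400
            print(n,round(r["confidence"],2),round(u),round(v),np.round(P[min(399,int(v)),min(639,int(u))],3))
E
```

```text
{'t': np.float64(0.0), 'q': array([-0.94 ,  0.359,  0.011, -0.   , -1.224, -0.288]), 'qd': array([ 0.   ,  0.001,  0.001,  0.001,  0.   , -0.001]), 'joint_efforts': array([ 0.0000e+00, -5.8271e+01,  2.9306e+01,  6.9970e+00,  7.0000e-03,
       -0.0000e+00]), 'eef_pos': array([ 0.227, -0.635,  0.226]), 'ee_rot': array([1.648, 1.569, 1.991]), 'force': array([ 0.199, -0.837, -0.444]), 'moment': array([ 0.011, -0.008,  0.041]), 'width': np.float64(0.088)}
top [[0.011, 0.996, -0.092, 0.471], [-1.0, 0.011, 0.003, -0.1], [0.004, 0.092, 0.996, 0.812], [0.0, 0.0, 0.0, 1.0]]
insert 0.86 435 305 [ 0.332 -0.341  0.053]
insert 0.64 386 234 [ 0.472 -0.251  0.021]
insert 0.64 459 256 [ 0.43  -0.399  0.04 ]
flat_insert 0.63 351 233 [ 0.473 -0.172  0.033]
mould 0.66 211 190 [0.563 0.124 0.034]
tray 0.62 367 223 [ 0.495 -0.21   0.007]
pillar 0.63 279 103 [ 0.745 -0.018  0.062]
bush 0.69 325 107 [ 0.76  -0.118 -0.001]
insert_nose 0.79 374 318 [ 0.292 -0.227  0.002]
insert_nose 0.79 452 306 [ 0.324 -0.382  0.035]
insert_nose 0.77 454 268 [ 0.401 -0.398  0.014]
pad_face 0.58 202 170 [0.607 0.149 0.027]
scene [[0.251, -0.68, 0.689, 1.179], [0.968, 0.184, -0.172, -0.233], [-0.01, 0.71, 0.704, 0.696], [0.0, 0.0, 0.0, 1.0]]
insert 0.86 247 199 [ 0.494 -0.263  0.044]
insert 0.83 195 234 [ 0.572 -0.391  0.038]
insert 0.74 206 175 [ 0.337 -0.367  0.016]
flat_insert 0.9 276 197 [ 0.49  -0.19   0.028]
mould 0.62 404 197 [0.573 0.134 0.02 ]
tray 0.71 268 207 [ 0.503 -0.213  0.006]
pillar 0.9 374 270 [ 0.766 -0.022  0.024]
bush 0.74 328 282 [ 0.775 -0.127  0.033]
insert_nose 0.88 195 192 [ 0.429 -0.393  0.037]
insert_nose 0.72 278 197 [ 0.493 -0.182  0.03 ]
insert_nose 0.7 247 204 [ 0.5   -0.263  0.028]
pad_face 0.49 413 201 [0.618 0.131 0.054]
```

View pics/top.png

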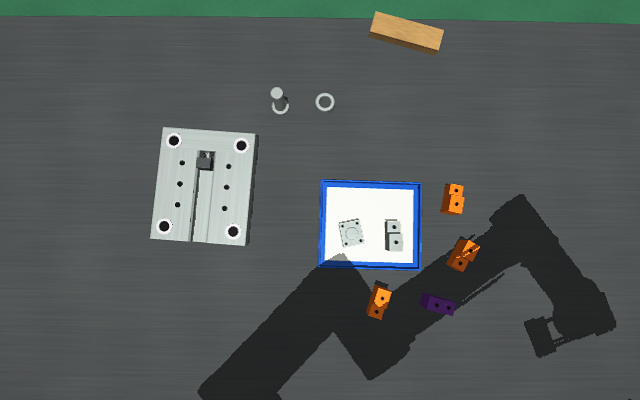

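View pics/scene.png

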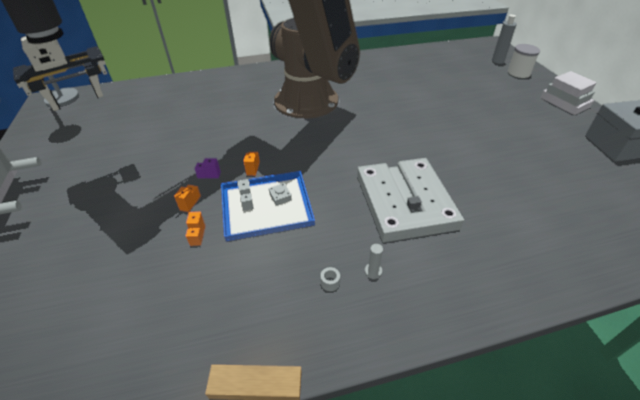

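Top view: steel insert at about (394,235) in the tray; flat insert at (351,233); mould with pad at (205,160). Insert-shaped candidates: orange (453,199), (461,255), (379,300), purple (438,303), grey (394,235). Only the grey one, in the tray, fits. I'll confirm it in a crop and measure.

Run:
```python
from h import *
f=arm.grab_frame("top"); g=arm.grab_frame("scene")
a=cv2.resize(f["frame"][170:280,310:440],(600,508)); 
save(f,"crop.png",(310,170,440,280),5)
for nm,F in(("top",f),("scene",g)):
    P=pts(F); x,y,z=P[...,0],P[...,1],P[...,2]
    box=(x>.40)&(x<.56)&(y>-.305)&(y<-.215)
    for lo,hi in((.030,.046),(.050,.062)):
        m=box&(z>lo)&(z<hi)
        q=P[m]; print(nm,lo,m.sum(),np.round([np.median(q[:,2]),*q.min(0)[:2],*q.max(0)[:2]],4))
        r=cv2.minAreaRect((q[:,:2]*1000).astype(np.float32)); print(np.round(np.array(cv2.boxPoints(r)),1).tolist(),[round(t,1) for t in r[0]])
    # mould top
    m=(x>.4)&(x<.75)&(y>0)&(y<.28)&(z>.028)&(z<.043)
    r=cv2.minAreaRect((P[m][:,:2]*1000).astype(np.float32));print("mould",m.sum(),np.median(P[m][:,2]),r, np.round(cv2.boxPoints(r),1).tolist())
    m=(x>.45)&(x<.7)&(y>.05)&(y<.2)&(z>.046)&(z<.06)
    q=P[m];print("pad",m.sum(),np.round(q.min(0),3),np.round(q.max(0),3))
    m=(x>.42)&(x<.62)&(y>.05)&(y<.2)&(z>.012)&(z<.024)
    q=P[m];print("groove",m.sum(),np.median(q[:,2]))
    for xs in np.arange(.46,.6,.02):
        t=q[abs(q[:,0]-xs)<.004]
        if len(t):print(round(xs,2),np.round([t[:,1].min(),t[:,1].max()],4))
```

```text
top 0.03 200 [ 0.0401  0.4387 -0.2773  0.4993 -0.2496]
[[438.70001220703125, -250.10000610351562], [438.8999938964844, -277.79998779296875], [499.3999938964844, -277.29998779296875], [499.1000061035156, -249.5]] [469.0, -263.7]
top 0.05 254 [ 0.0559  0.4394 -0.279   0.4742 -0.2502]
[[439.29998779296875, -250.5], [439.6000061035156, -279.0], [474.20001220703125, -278.70001220703125], [473.8999938964844, -250.10000610351562]] [456.7, -264.6]
mould 9350 0.03591576006689429 ((571.4813842773438, 140.47952270507812), (202.31298828125, 241.0237274169922), 86.27625274658203) [[444.70001220703125, 47.400001525878906], [685.2000122070312, 31.700000762939453], [698.2999877929688, 233.60000610351562], [457.79998779296875, 249.1999969482422]]
pad 158 [0.605 0.122 0.046] [0.629 0.153 0.056]
groove 1031 0.017951968275873864
0.46 [0.1346 0.1646]
0.48 [0.1338 0.1639]
0.5 [0.1339 0.162 ]
0.52 [0.1327 0.1612]
0.54 [0.1316 0.1593]
0.56 [0.1299 0.1581]
0.58 [0.1279 0.1577]
scene 0.03 132 [ 0.0422  0.4712 -0.2773  0.5024 -0.2491]
[[470.79998779296875, -249.8000030517578], [471.6000061035156, -277.6000061035156], [502.70001220703125, -276.79998779296875], [501.8999938964844, -248.89999389648438]] [486.8, -263.3]
scene 0.05 131 [ 0.0586  0.4349 -0.2778  0.4757 -0.2497]
[[434.70001220703125, -250.3000030517578], [435.29998779296875, -278.29998779296875], [475.8999938964844, -277.5], [475.29998779296875, -249.5]] [455.3, -263.9]
mould 4800 0.03843255715490862 ((570.4202880859375, 141.15859985351562), (201.4373321533203, 244.32666015625), 86.45645141601562) [[442.29998779296875, 48.20000076293945], [686.0999755859375, 33.099998474121094], [698.5999755859375, 234.10000610351562], [454.70001220703125, 249.1999969482422]]
pad 112 [0.605 0.122 0.046] [0.63  0.154 0.057]
groove 331 0.020703072139200307
0.46 [0.1398 0.1648]
0.48 [0.1389 0.1643]
0.5 [0.1376 0.163 ]
0.52 [0.1361 0.1617]
0.54 [0.1345 0.1601]
0.56 [0.1317 0.1596]
0.58 [0.1326 0.1548]
```

View pics/crop.png

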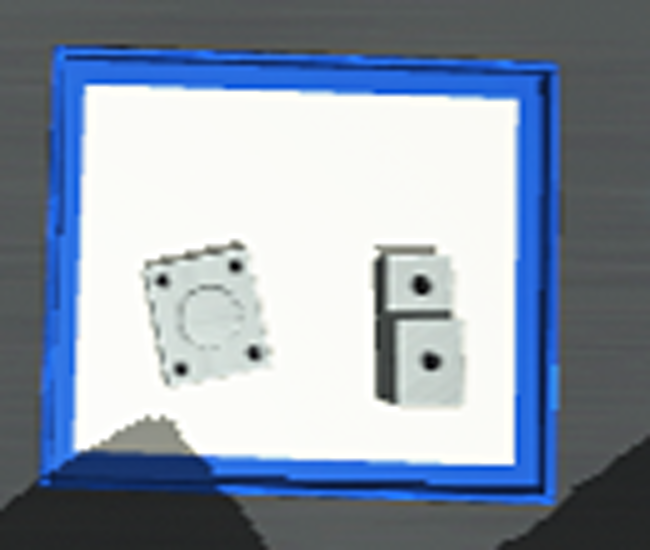

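The crop confirms it: grey stepped block at top-picture (394,235), tall part toward the robot, nose toward +x. The orange and purple look-alikes are all outside the tray. Next, the tool yaw.

```bash
cat >> h.py <<'E'
from scipy.spatial.transform import Rotation as Ro
def st(goal=None,jaw=90.):
    s=arm.get_state(); R=Ro.from_euler("xyz",s["ee_rot"]).as_matrix()
    a=np.degrees(np.arctan2(R[1,1],R[0,1])); d=(jaw-a+90)%180-90
    print("t",round(float(s["t"]),2),"p",np.round(s["eef_pos"],4),"x",np.round(R[:,0],3),"jaw",round(a,2),"turn",round(d,2),"wz",round(d/5,2),"F",np.round(s["force"],1),"M",np.round(s["moment"],2),"w",round(float(s["width"]),4),"q6",round(float(s["q"][5]),2))
    if goal is not None: print("units",np.round((np.array(goal)-s["eef_pos"])/.03,2))
E
python3 -c "
from h import *
st([.461,-.264,.13],90.5)"
```

```text
t 1.0 p [ 0.2269 -0.6357  0.2266] x [-0. -0. -1.] jaw 109.64 turn -19.14 wz -3.83 F [ 0.9  0.1 -0.3] M [0.01 0.03 0.03] w 0.0875 q6 -0.29
units [ 7.8  12.39 -3.22]
```

```bash
python3 -m inch '0.6 1 0 0 0 -0.4;0.6 1 0 0 0 -0.4;0.6 1 0 0 0 -0.4;0.6 1 0 0 0 -0.4;0.6 1 0 0 0 -0.4;0.7 1 0 0 0 -0.4;0.7 1 0 0 0 -0.4;0.7 1 0 0 0 -0.4;0.7 1 0 0 0 -0.4;0.7 1 -0.7 0 0 -0.2;0.7 1 -0.9 0 0 0;0.6 1 -0.9 0 0 0' 0.5 50; python3 -m inch '0 0.4 -0.7 0 0 0;0 0 0 0 0 0;0 0 0 0 0 0;0 0 0 0 0 0'
python3 - <<'E'
from h import *
st([.461,-.264,.06],90.5)
f=arm.grab_frame("wrist"); save(f,"w1.png"); P=pts(f)
x,y,z=P[...,0],P[...,1],P[...,2]
m=(z>.045)&(z<.066)&(y<-.22)&(y>-.31)&(x>.4)&(x<.53)
q=P[m]; r=cv2.minAreaRect((q[:,:2]*1000).astype(np.float32)); print(m.sum(),r,np.median(q[:,2]),np.round(cv2.boxPoints(r),1).tolist())
E
```

```text
t: 2.5
eef_pos: [0.4617, -0.2747, 0.1512]
ee_rot: [-0.256, 1.57, -0.244]
force: [0.3, 0.6, 0.9]
width: 0.044
t: 3.0
eef_pos: [0.4614, -0.2645, 0.1316]
ee_rot: [-0.283, 1.569, -0.272]
force: [0.1, 0.1, -0.3]
width: 0.0438
t 3.0 p [ 0.4614 -0.2645  0.1316] x [ 0.002 -0.001 -1.   ] jaw 90.6 turn -0.1 wz -0.02 F [ 0.1  0.1 -0.3] M [-0.05  0.06 -0.02] w 0.0438 q6 -1.41
units [-0.01  0.02 -2.39]
1600 ((455.3689880371094, -264.2736511230469), (36.147865295410156, 27.71965217590332), 0.8334558606147766) 0.055892214094161716 [[437.1000061035156, -250.6999969482422], [437.5, -278.3999938964844], [473.6000061035156, -277.8999938964844], [473.20001220703125, -250.1999969482422]]
```

View pics/w1.png

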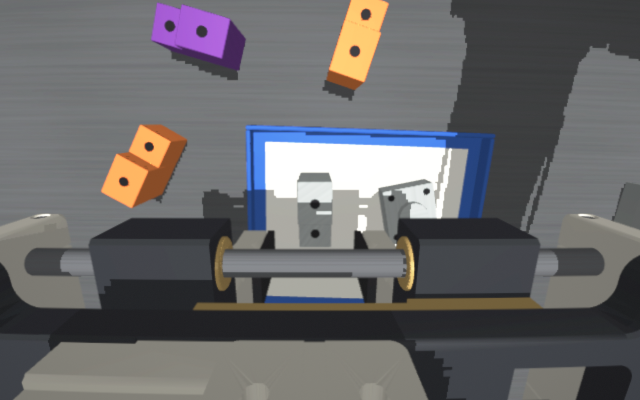

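The wrist view shows the insert at (315,205) centred between the open fingers. The depth agrees with the top camera: tall part centre (0.4554, -0.2643). Descend and grip.

```bash
python3 -m inch '0 0 -1 0 0 0;0 0 -1 0 0 0;0 0 -0.7 0 0 0;0 0 -0.4 0 0 0;0 0 -0.35 0 0 0;0 0 0 0 0 0;0 0 0 0 0 0'; python3 -m inch '0 0 0 0 0 0;0 0 0 0 0 0;0 0 0 0 0 0;0 0 0 0 0 0;0 0 0 0 0 0' 0.2 50; python3 -c "
from h import *
st([.461,-.264,.13],90.5)"
```

```text
t: 3.92
eef_pos: [0.4614, -0.2639, 0.0277]
ee_rot: [-0.284, 1.57, -0.273]
force: [-0.1, 0.7, 0.5]
width: 0.0438
t: 4.55
eef_pos: [0.4611, -0.2638, 0.0274]
ee_rot: [-0.373, 1.57, -0.362]
force: [-1.4, 1.4, 5.4]
width: 0.0277
t 4.55 p [ 0.4611 -0.2638  0.0274] x [ 0. -0. -1.] jaw 90.65 turn -0.15 wz -0.03 F [-1.4  1.4  5.4] M [0.45 0.25 0.02] w 0.0277 q6 -1.41
units [-0.   -0.01  3.42]
```

```bash
python3 -m inch '0 0 0.5 0 0 0;0 0 1 0 0 0;0 0 1 0 0 0;0 0 1 0 0 0;0 0.3 0.4 0 0 0;0.2 0.8 0 0 0 0;0.2 0.8 0 0 0 0;0.2 0.9 0 0 0 -0.1;0.2 0.9 0 0 0 -0.1;0.2 0.9 0 0 0 -0.1;0.2 0.9 0 0 0 -0.1;0.2 0.9 0 0 0 -0.1'; python3 -m inch '0.2 0.9 0 0 0 -0.1;0.2 0.9 0 0 0 -0.1;0.2 0.9 0 0 0 -0.1;0.2 0.9 0 0 0 -0.06;0.2 0.9 0 0 0 0;0.2 0.9 0 0 0 0;0 0.8 0 0 0 0;0 0.7 0 0 0 0;0 0.5 0 0 0 0;0 0.4 0 0 0 0;0 0 0 0 0 0;0 0 0 0 0 0'
python3 - <<'E'
from h import *
st([.5336,.1429,.0424],86.35)
for c in("top","wrist"):
    f=arm.grab_frame(c); save(f,c+"2.png"); P=pts(f)
    x,y,z=P[...,0],P[...,1],P[...,2]
    m=(x>.4)&(x<.75)&(y>0)&(y<.28)&(z>.030)&(z<.041)
    r=cv2.minAreaRect((P[m][:,:2]*1000).astype(np.float32));print(c,m.sum(),r)
    th=np.radians(-3.65);cx,cy=.5715,.1405
    mx=(x-cx)*np.cos(th)+(y-cy)*np.sin(th); my=-(x-cx)*np.sin(th)+(y-cy)*np.cos(th)
    b=(abs(my)<.03)&(abs(mx)<.125)
    for xs in np.arange(-.11,.08,.02):
        t=my[b&(z<.021)&(z>.01)&(abs(mx-xs)<.006)]; 
        u=my[b&(z>.0335)&(z<.04)&(abs(mx-xs)<.006)]
        if len(t)>5 and len(u)>5: print(round(xs,2),"floor",np.round([t.min()*1e3,t.max()*1e3],1),"top",np.round([u[u<0].max(initial=-1)*1e3,u[u>0].min(initial=1)*1e3],1))
    m=(abs(my)<.05)&(z>.046)&(z<.058)&(abs(mx-.045)<.03); print("pad mx",mx[m].min(),mx[m].max(),"my",my[m].min(),my[m].max()) if m.sum() else 0
E
```

```text
t: 6.05
eef_pos: [0.5018, -0.0704, 0.1431]
ee_rot: [3.086, 1.569, 3.053]
force: [0.6, -0.4, -5.5]
width: 0.0278
t: 7.55
eef_pos: [0.5387, 0.1619, 0.144]
ee_rot: [-2.48, 1.57, -2.544]
force: [-0.4, -0.1, -5.3]
width: 0.0275
t 7.55 p [0.5387 0.1619 0.144 ] x [-0. -0. -1.] jaw 86.33 turn 0.02 wz 0.0 F [-0.4 -0.1 -5.3] M [-0.02 -0.02  0.  ] w 0.0275 q6 -2.27
units [-0.17 -0.63 -3.39]
top 7286 ((571.4681396484375, 140.78778076171875), (202.30020141601562, 240.96331787109375), 86.35796356201172)
-0.11 floor [-12.6  16.9] top [-19.3  16.3]
-0.09 floor [-12.9  17.3] top [-19.2  15.8]
-0.07 floor [-13.1  17.1] top [-18.   18.2]
0.07 floor [-12.1  16.3] top [-0.7  1.3]
pad mx 0.03640566596373522 0.05672408377194696 my -0.015863437643049913 0.0145553703917823
wrist 22246 ((547.3655395507812, 142.16824340820312), (200.97421264648438, 193.242431640625), 86.19987487792969)
-0.11 floor [-15.9  16. ] top [-16.3  17. ]
-0.09 floor [-15.6  15.9] top [-16.2  17.8]
-0.07 floor [-16.8  15.9] top [-16.8  16.9]
-0.05 floor [-16.8  15.8] top [-17.3  17.7]
-0.03 floor [-16.9  15.7] top [ -17.2 1000. ]
-0.01 floor [-16.9  -8.9] top [ -16.9 1000. ]
pad mx 0.04744203549874546 0.05555218633349515 my -0.008599553420848408 -0.004667427591683386
```

View pics/wrist2.png

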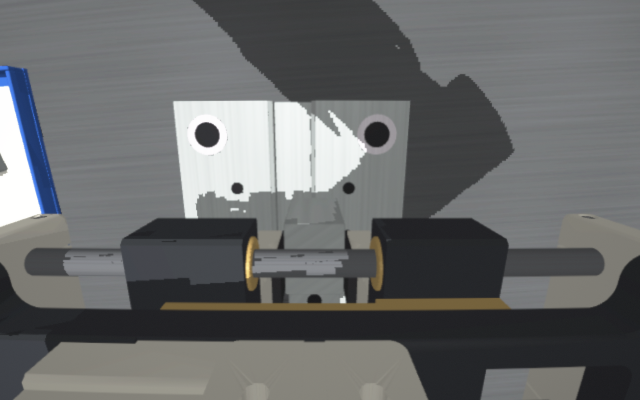

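Wrist view: the guideway shows at columns 273–313 and the insert hangs at (315,255), slightly offset until I shift over. The guideway centre agrees with the estimate to within 0.5 mm. Shift and go down to just above the edges.

```bash
python3 -m inch '-0.17 -0.64 0 0 0 0;0 0 -1 0 0 0;0 0 -0.9 0 0 0;0 0 0 0 0 0;0 0 0 0 0 0;0 0 0 0 0 0'
python3 - <<'E'
from h import *
st([.5336,.1427,.0424],86.35)
th=np.radians(-3.65);cx,cy=.5715,.1405
for c in("top","wrist","scene"):
    f=arm.grab_frame(c); P=pts(f)
    x,y,z=P[...,0],P[...,1],P[...,2]
    mx=(x-cx)*np.cos(th)+(y-cy)*np.sin(th); my=-(x-cx)*np.sin(th)+(y-cy)*np.cos(th)
    for lo,hi in((.072,.086),(.090,.105)):
        m=(abs(my)<.022)&(abs(mx+.03)<.05)&(z>lo)&(z<hi)
        if m.sum()>20:
            r=cv2.minAreaRect((np.c_[mx[m],my[m]]*1000).astype(np.float32))
            print(c,lo,m.sum(),r,np.median(z[m]))
    if c=="scene": save(f,"s3.png",(330,80,490,200),4)
    if c=="top": save(f,"t3.png",(130,110,280,270),4)
E
```

```text
t: 8.4
eef_pos: [0.5346, 0.1434, 0.0884]
ee_rot: [0.564, 1.569, 0.5]
force: [0.3, -0.9, -5.7]
width: 0.0277
t 8.4 p [0.5346 0.1434 0.0884] x [ 0.002  0.001 -1.   ] jaw 86.35 turn 0.0 wz 0.0 F [ 0.3 -0.9 -5.7] M [-0.03  0.03  0.01] w 0.0277 q6 -2.25
units [-0.03 -0.02 -1.53]
wrist 0.072 289 ((-60.65433120727539, 0.3271341323852539), (1.0173156261444092, 27.578142166137695), 0.11842046678066254) 0.0794614519907233
wrist 0.09 1108 ((-35.48959732055664, -0.23526573181152344), (43.915287017822266, 51.59964370727539), 88.9626693725586) 0.10049397536843208
scene 0.072 72 ((-14.384822845458984, -8.336397171020508), (51.68616485595703, 24.051969528198242), 32.58113098144531) 0.07918310489600117
scene 0.09 160 ((-13.673852920532227, 0.9644412994384766), (34.570064544677734, 42.276649475097656), 2.50870418548584) 0.10184694637222763
```

View pics/s3.png

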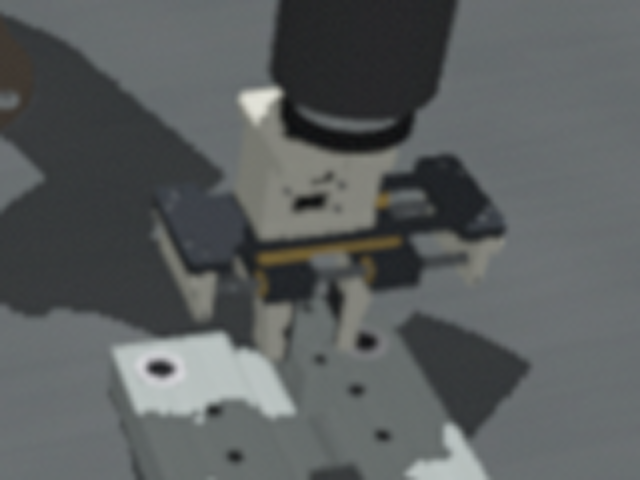

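The scene crop shows the insert hanging over the guideway. The wrist depth puts its rear face at mould x=-60.7, y=+0.3 mm, 0.1° off axis, so it is well aligned. Lower it.

```bash
python3 -m inch '0 -0.02 -0.4 0 0 0;0 0 -0.4 0 0 0;0 0 -0.3 0 0 0;0 0 -0.2 0 0 0;0 0 -0.15 0 0 0;0 0 0 0 0 0;0 0 0 0 0 0'; python3 -c "
from h import *
st([.5336,.1427,.0414],86.35)"
```

```text
t: 9.43
eef_pos: [0.534, 0.1426, 0.0438]
ee_rot: [0.509, 1.57, 0.446]
force: [-0.2, -0.2, -4.5]
width: 0.0279
t 9.43 p [0.534  0.1426 0.0438] x [ 0.  0. -1.] jaw 86.35 turn 0.0 wz 0.0 F [-0.2 -0.2 -4.5] M [ 0.02  0.01 -0.02] w 0.0279 q6 -2.25
units [-0.01  0.   -0.08]
```

No side force, and the insert is inside the walls. Last 2–3 mm.

```bash
python3 -m inch '0 0 -0.04 0 0 0;0 0 -0.04 0 0 0;0 0 0 0 0 0;0 0 0 0 0 0'; python3 -c "
from h import *
st([.5336,.1427,.0414],86.35)"
```

```text
t: 9.93
eef_pos: [0.5339, 0.1425, 0.0415]
ee_rot: [0.532, 1.57, 0.468]
force: [-2.8, 0.2, 1.6]
width: 0.0277
t 9.93 p [0.5339 0.1425 0.0415] x [ 0.  0. -1.] jaw 86.35 turn 0.0 wz 0.0 F [-2.8  0.2  1.6] M [-0.01  0.58 -0.03] w 0.0277 q6 -2.25
units [-0.01  0.01 -0.  ]
```

It's down: the floor carries about 7 N. Release briefly so it settles flat, regrip, then slide most of the way.

```bash
python3 -m inch '0 0 0 0 0 0;0 0 0 0 0 0;0 0 0 0 0 0' 0.38 50; python3 -c "
from h import *
st()"; python3 -m inch '0 0 0 0 0 0;0 0 0 0 0 0;0 0 0 0 0 0;0 0 0 0 0 0;0 0 0 0 0 0' 0.2 55;  python3 - <<'E'
from h import *
st([.5336,.1427,.0414],86.35)
th=np.radians(-3.65);cx,cy=.5715,.1405
f=arm.grab_frame("wrist"); P=pts(f)
x,y,z=P[...,0],P[...,1],P[...,2]
mx=(x-cx)*np.cos(th)+(y-cy)*np.sin(th); my=-(x-cx)*np.sin(th)+(y-cy)*np.cos(th)
m=(abs(my)<.015)&(abs(mx+.06)<.006)&(z>.025)&(z<.062)
print("rear",m.sum(),np.median(mx[m]),my[m].min(),my[m].max(), "top z",[np.round(np.median(z[(abs(my)<.012)&(abs(mx-c)<.003)]),4) for c in(-.055,-.05,-.045,-.02,-.01)])
q=np.c_[mx[m],my[m],z[m]]; 
print("slope x/z (deg)",np.degrees(np.polyfit(q[:,2],q[:,0],1)[0]),"x/y",np.degrees(np.polyfit(q[:,1],q[:,0],1)[0]))
E
```

```text
t: 10.3
eef_pos: [0.534, 0.1426, 0.0413]
ee_rot: [0.484, 1.57, 0.42]
force: [1.0, -0.2, 0.0]
width: 0.033
t 10.3 p [0.534  0.1426 0.0413] x [ 0.001  0.    -1.   ] jaw 86.35 turn 3.65 wz 0.73 F [ 1.  -0.2  0. ] M [-0.05  0.01  0.01] w 0.033 q6 -2.25
t: 10.92
eef_pos: [0.5338, 0.1425, 0.0412]
ee_rot: [0.467, 1.571, 0.403]
force: [-0.1, -0.1, 0.2]
width: 0.0274
t 10.93 p [0.5338 0.1425 0.0412] x [ 0.  0. -1.] jaw 86.34 turn 0.01 wz 0.0 F [-0.1 -0.1  0.2] M [ 0.05 -0.13  0.04] w 0.0274 q6 -2.25
units [-0.01  0.01  0.01]
rear 967 -0.061213523150342175 -0.014381474836021438 0.01341419042100592 top z [np.float64(0.07), np.float64(0.0699), np.float64(nan), np.float64(nan), np.float64(0.054)]
slope x/z (deg) 0.1267534839513565 x/y -0.046356276029086776
  return _methods._mean(a, axis=axis, dtype=dtype,
  ret = ret.dtype.type(ret / rcount)
```

It's flat: tops at 70 and 54 mm, tilt 0.1°, y -0.5 mm. Slide 30 mm.

```bash
python3 -m inch '0.15 -0.01 0 0 0 0;0.2 -0.01 0 0 0 0;0.2 -0.01 0 0 0 0;0.2 -0.01 0 0 0 0;0.15 -0.01 0 0 0 0;0.1 -0.01 0 0 0 0;0 0 0 0 0 0;0 0 0 0 0 0'; python3 -c "
from h import *
st(None,86.35)"
```

```text
t: 11.98
eef_pos: [0.5632, 0.1403, 0.0412]
ee_rot: [-2.544, 1.57, -2.608]
force: [-3.6, -1.5, 5.9]
width: 0.028
t 11.97 p [0.5632 0.1403 0.0412] x [-0.001 -0.001 -1.   ] jaw 86.33 turn 0.02 wz 0.0 F [-3.6 -1.5  5.9] M [-0.37  1.27 -0.01] w 0.028 q6 -2.22
```

```bash
python3 -m inch '0.05 0 0.01 0 0 0;0.05 0 0 0 0 0;0.05 -0.01 0 0 0 0;0 0 0 0 0 0;0 0 0 0 0 0'; python3 -c "
from h import *
st(None,86.35)"; python3 -m inch '0.05 0 0 0 0 0;0.03 -0.01 0 0 0 0;0 0 0 0 0 0;0 0 0 0 0 0'
python3 - <<'E'
from h import *
st(None,86.35)
th=np.radians(-3.65);cx,cy=.5715,.1405
for c in ("top","wrist"):
    f=arm.grab_frame(c); P=pts(f)
    x,y,z=P[...,0],P[...,1],P[...,2]
    mx=(x-cx)*np.cos(th)+(y-cy)*np.sin(th); my=-(x-cx)*np.sin(th)+(y-cy)*np.cos(th)
    m=(abs(my)<.016)&(abs(mx+.022)<.008)&(z>.025)&(z<.064)
    if m.sum()>50: print(c,"rear",m.sum(),np.median(mx[m]),my[m].min(),my[m].max(),"tilt",np.degrees(np.polyfit(z[m],mx[m],1)[0]))
    m=(abs(my)<.012)&(z>.048)&(z<.053)&(abs(mx-.047)<.03); 
    if m.sum()>5: print(c,"pad",mx[m].min(),mx[m].max())
E
```

```text
t: 12.6
eef_pos: [0.5676, 0.1403, 0.0412]
ee_rot: [-2.881, 1.57, -2.945]
force: [-7.2, 1.4, 3.6]
width: 0.0277
t 12.6 p [0.5676 0.1403 0.0412] x [-0.001 -0.    -1.   ] jaw 86.33 turn 0.02 wz 0.0 F [-7.2  1.4  3.6] M [0.36 1.97 0.05] w 0.0277 q6 -2.21
t: 13.1
eef_pos: [0.5693, 0.1401, 0.0412]
ee_rot: [-2.947, 1.568, -3.011]
force: [-9.1, 2.6, 6.8]
width: 0.0277
t 13.1 p [0.5693 0.1401 0.0412] x [-0.002 -0.    -1.   ] jaw 86.33 turn 0.02 wz 0.0 F [-9.1  2.6  6.8] M [0.97 3.31 0.07] w 0.0277 q6 -2.21
top pad 0.05080081536505673 0.05751142130456759
wrist rear 1028 -0.025770430180145687 -0.014634438358838334 0.01336235080805116 tilt 0.18034655392197457
wrist pad 0.020321696448654256 0.025218358367872746
```

Wrist depth: rear face at mould x=-25.8, so the nose is just touching the pad. Press on in small steps.

```bash
cat >> h.py <<'E'
def chk():
    st(None,86.35); th=np.radians(-3.65);cx,cy=.5715,.1405
    for c in ("top","wrist"):
        f=arm.grab_frame(c); P=pts(f); x,y,z=P[...,0],P[...,1],P[...,2]
        mx=(x-cx)*np.cos(th)+(y-cy)*np.sin(th); my=-(x-cx)*np.sin(th)+(y-cy)*np.cos(th)
        m=(abs(my)<.016)&(abs(mx+.022)<.008)&(z>.025)&(z<.064)
        if m.sum()>50: print(c,"rear",m.sum(),"%.4f"%np.median(mx[m]),"my %.4f %.4f"%(my[m].min(),my[m].max()),"tilt %.2f"%np.degrees(np.polyfit(z[m],mx[m],1)[0]),"pad in mm %.1f"%(1e3*np.median(mx[m])+62-35))
        m=(abs(my)<.012)&(z>.049)&(z<.056)&(abs(mx-.055)<.02)
        if c=="top" and m.sum()>5: print(c,"pad back edge",mx[m].max())
    return f
E
python3 -m inch '0.04 0 0 0 0 0;0.04 -0.01 0 0 0 0;0.04 0 0 0 0 0;0 0 0 0 0 0;0 0 0 0 0 0'; python3 -c "
from h import *
chk()"
```

```text
t: 13.82
eef_pos: [0.5718, 0.1397, 0.0413]
ee_rot: [-2.919, 1.567, -2.983]
force: [-14.1, 4.2, 11.4]
width: 0.0278
t 13.82 p [0.5718 0.1397 0.0413] x [-0.004 -0.001 -1.   ] jaw 86.33 turn 0.02 wz 0.0 F [-14.1   4.2  11.4] M [1.53 5.05 0.14] w 0.0278 q6 -2.2
top pad back edge 0.06164350869155912
wrist rear 1029 -0.0233 my -0.0149 0.0131 tilt 0.23 pad in mm 3.7
```

The floor and side-wall loads are growing (Fz 11, Fy 4). Ease z and y while continuing.

```bash
python3 -m inch '0 0.01 0.02 0 0 0;0 0.01 0.02 0 0 0;0.04 0 0 0 0 0;0.04 0 0 0 0 0;0 0 0 0 0 0;0 0 0 0 0 0'; python3 -c "
from h import *
chk()"
```

```text
t: 14.68
eef_pos: [0.5733, 0.1397, 0.0414]
ee_rot: [-2.818, 1.565, -2.883]
force: [-13.0, 2.9, 4.6]
width: 0.0279
t 14.68 p [0.5733 0.1397 0.0414] x [-0.006 -0.002 -1.   ] jaw 86.29 turn 0.06 wz 0.01 F [-13.    2.9   4.6] M [0.95 4.58 0.14] w 0.0279 q6 -2.2
top pad back edge 0.06194352103689205
wrist rear 1020 -0.0217 my -0.0147 0.0132 tilt 0.37 pad in mm 5.3
```

```bash
python3 -m inch '0.04 0.01 0.01 0 0 0;0.04 0 0.01 0 0 0;0.04 0 0 0 0 0;0 0 0 0 0 0;0 0 0 0 0 0;0 0 0 0 0 0'; python3 -c "
from h import *
chk()"
```

```text
t: 15.52
eef_pos: [0.5758, 0.1395, 0.0415]
ee_rot: [-2.794, 1.562, -2.859]
force: [-15.5, 3.0, 4.3]
width: 0.0277
t 15.53 p [0.5758 0.1395 0.0415] x [-0.008 -0.002 -1.   ] jaw 86.27 turn 0.08 wz 0.02 F [-15.5   3.    4.3] M [0.94 5.42 0.02] w 0.0277 q6 -2.2
top pad back edge 0.06403094405736036
wrist rear 1026 -0.0193 my -0.0146 0.0131 tilt 0.53 pad in mm 7.7
```

Pad is about 7.7 mm in (≈11 N). The wrist force of 15.5 N less about 3.5 N floor friction gives ≈12 N, so the two agree. Hold for 1.5 s and look once more.

```bash
python3 -m inch '0 0 0 0 0 0;0 0 0 0 0 0;0 0 0 0 0 0;0 0 0 0 0 0;0 0 0 0 0 0;0 0 0 0 0 0;0 0 0 0 0 0;0 0 0 0 0 0;0 0 0 0 0 0;0 0 0 0 0 0;0 0 0 0 0 0;0 0 0 0 0 0'; python3 -c "
from h import *
chk(); save(arm.grab_frame('scene'),'end.png',(180,100,500,300),2.4)"
```

```text
t: 17.12
eef_pos: [0.5758, 0.1396, 0.0415]
ee_rot: [-2.795, 1.562, -2.86]
force: [-15.2, 2.3, 3.5]
width: 0.0279
t 17.12 p [0.5758 0.1396 0.0415] x [-0.008 -0.002 -1.   ] jaw 86.27 turn 0.08 wz 0.02 F [-15.2   2.3   3.5] M [ 0.88  5.46 -0.02] w 0.0279 q6 -2.2
top pad back edge 0.06414585142041397
wrist rear 1024 -0.0193 my -0.0147 0.0131 tilt 0.51 pad in mm 7.7
```

View pics/end.png

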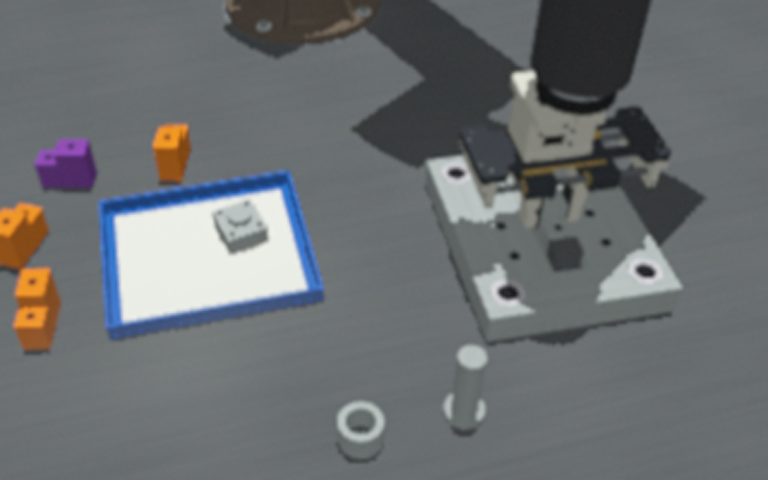

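The final view shows the insert held against the pad at (565,250). The flat insert (240,222), bush (360,430) and pillar (467,390) have not moved. The push is steady, so I'm handing in.

```bash
python3 -c "
from h import *
arm.job_done(); st(None,86.35)"
```

```text
the job is handed in; nothing more can be done
the job is handed in; nothing more can be done
```

The steel insert is in the guideway with its low step against the stop pad, and the arm was still gripping and pushing it when I handed in. I took it from the tray, set it down flat in the guideway, slid it about 42 mm to the pad and held it there for 1.6 s before handing in.

**Push on the pad:** the camera depth put the pad 7.7 mm in, give or take 1–2 mm, which is about 11 N. The wrist force was steady at 15.2 N. Taking off roughly 3.5 N of estimated guideway friction gives about 12 N, so the two agree.

**Fit in the guideway:** the insert was tilted about 0.5°, turned less than 0.1° (from the jaw direction) and about 0.8 mm off the centre line. It presses lightly on one side wall, about 2–3 N.

**Pad position disagreed in one check:** the top camera's reading of the pad's back edge suggested about 7 mm. It was too coarse and partly hidden to rely on, so I used it only as a rough cross-check.

**Other parts:** in the last picture the flat insert, pillar and bush looked unmoved. I did not re-measure their positions. After hand-in no further reading was possible.

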